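# Knock a pressed tile out of its die through the guard's hand window

### The job

The tile has been pressed and must come out of the die: reach through the hand window of the press guard and press the knock-out lever (the flat treaded pad) fully down, so that the tile rises out of the die, then draw your hand back out. Do not touch the guard on the way in or out, leave the ball-ended shuttle lock beside the lever as it is, do not handle the tile, and disturb nothing else on the bench.

Things in the scene. Friction and masses are not known exactly. Their poses are not given: they have to be found in the camera images.
- press: Bench tile press, green cast bed 340 (x) x 560 (y) x 24 high, fixed to the table. Origin on the table under the knock-out station (the guarded right-hand part); its x points to the rear, away from the operator, y along the bed to the left, z up. The bed covers x -140..200, y -150..410. A screw-press tower with a handwheel, 500 high, 220 across, stands on it at x 104, y 270 (mm, press frame).
- guard: Fixed guard over the knock-out station, same frame as press; must not be touched by fingers or arm. Tube frame and mesh, y -125..125, x -130..190. Its front sheet (4 thick) slopes up to the rear at 22 deg from horizontal, from x -125, z 100 to x 45, z 168; then a level mesh top at z 168 (tube top 173) to x 185. Hands go in only by the window in the sloping sheet (the left side is open below z 150 behind x 45, where the shuttle runs through).
- window (a point): Centre of the hand window, on the outer face of the sloping sheet (x -41, y 0, z 136 in the press frame). The clear opening is 130 across (press y) and 104 up the slope (96 in plan along press x).
- knockout_pad (a point): Centre of the top face of the knock-out lever's flat steel pad, 36 (x) x 40 (y) x 6, with four tread ribs, under the window right of its middle (x -51, y -20, z 117 in the press frame at rest, about 15 below the window's outer face). The pad moves with the lever: fully pressed it is 18 lower and 4 nearer the operator.
- knockout (a joint): Knock-out lever angle: 0 at rest (pad up), 0.175 rad fully down at its stop. Pressing the pad, 105 from the pivot (which is to the rear), downward increases it; the inner end lifts the lower punch and the tile 60 mm per rad, 10.5 in all. It has friction (about 8 N at the pad to move it, about 10 N when moved briskly) and stays where it is left.
- lock_ball (a point): Centre of the black 20 dia ball on the shuttle-lock handle, also under the window, left of the pad (62 away along press y); leave it alone
- shuttle_lock (a joint): Angle of the shuttle-lock handle, -0.35..0.35 rad, hinge along press y; turns easily and stays where it is left
- die (a point): Centre of the die's mouth, on the top face of the steel die block 110 x 110, under the mesh top; z up, fixed
- tile: The pressed terracotta tile, 60 x 60 x 9, loose in the die's 63 square cavity on the lower punch; origin under its centre. At rest its underside is 10.5 below the die's top face; when fully knocked out its underside is level with that face.
- red_tile: plain terracotta tile 60 x 60 x 9 lying on the press bed; bystander, origin under its centre
- blue_tile: blue glazed tile 60 x 60 x 9 lying on the terracotta one; bystander, origin under its centre
- hammer: zellige cutter's hammer, wooden handle 24 dia, 260 long, steel head 175 across, lying on the table; bystander
- glaze_jar: lidded jar 60 dia, 85 high, to the right of the guard; bystander
- bowl: white bowl 124 dia, 50 high, on the table right of the press; bystander
- brush: brush lying on the press bed below the screw tower; bystander
Mind the look-alikes: they are no part of the job. Leave any pink or turquoise look-alike of the tile alone.

How it is judged:
By the outcome, as a careful person would: the job done as asked, in the order asked, and still so for the second after the job is handed in, with the robot touching nothing.
It also fails if it takes over 32 s, if anything falls off the work surface, if the arm or the gripper's body presses on something with over 40 N, if the wrist force passes 120 N, or if a joint passes its speed limit or range.

### The arm

A 6-joint arm with a two-finger parallel gripper is mounted at the origin on the work surface. World frame = base frame: x ahead of the robot, y to its left, z up, the work surface at z = 0. Lengths are in m, angles in degrees, forces in N, time in s.
With the tool pointing down it reaches from about 0.325 to 0.775 m from the base axis. Payload 5.5 kg.
Tool frame: the origin (TCP) lies at the centre of the arm's flange, where the gripper is bolted on; the fingertips stand 182 mm ahead of it and the grasp point (between the pads) lies 163 mm ahead of it; z points along the fingers, y is the line along which they close (so a half turn about z gives the same grasp; the last joint's range is limited). The gripper opens to 88 mm and grips with 3 to 60 N. Pads are 20 mm wide; open, the fingers measure 115 mm over their backs; the gripper's body (75 mm by 178 mm) begins 61 mm behind the grasp point.
Start: joints at [-76.931, 5.22, 70.514, -0, 104.267, -3.249], TCP at [0.169, -0.576, 0.405] pointing down, gripper open.
Joint ranges: [-164.24, 164.24], [-49.07, 125.15], [9.68, 141.18], [-86.29, 266.29], [3.28, 154.24], [-151.56, 151.56]. Speed limits (degrees/s): [147.25, 147.25, 172.46, 180, 180, 180].

### API

Orientations are given as [roll, pitch, yaw] about the fixed x, y, z axes, in that order (R = Rz(yaw) Ry(pitch) Rx(roll)).
In Python, from station import r gives the robot as it stands. The module is installed in compiled form; this text tells all that it offers. Calls block until the motion is done:
- r.reach(position, orientation): joint-space move of the TCP to a pose.
- r.servo_line(position, rotation=None, speed=0.15): straight line of the TCP; rotation=None keeps the orientation; speed is the mean speed in m/s.
- r.move_joints(angles): joint-space move.
- r.let_go() and r.grab(squeeze=None): open the fingers fully, or close them until they stop; squeeze is the grip in N (None keeps the last).
- r.wait(seconds).
- r.inverse_kinematics(position, orientation): joint angles nearest the present ones, or None.
- r.sense(): the state.
- r.snapshot(name): name is "scene" or "top"; returns a dict with "frame" (420x560x3 uint8, red, green, blue), "fx", "fy", "cx", "cy" (pixels), "R" (3x3) and "t" (3): a world point X has camera coordinates R X + t. Camera axes: x right, y down, z forward; pixel columns grow to the right and rows downward; lengths in m; the calibration is good to about 2 mm. A picture is of the moment at which its call begins. There is no depth.
A pose or a line that the arm cannot do raises r.IKError and nothing moves.
- r.hand_in(): hands the job in; it is judged then, once.
The state is a dict: "clock": time; "joints": joint angles; "joint_vel": joint speeds; "joint_torque": joint torques, N m; "tcp_pos": TCP position; "orientation": TCP orientation; "contact_force": force on the tool from outside, world axes, zero at the start; "torque": the same for the moment, N m; "opening": finger opening in m; "gripper_force": force on a finger pad.
Only numpy, scipy, OpenCV 4.12 (cv2) and the standard library are available. Lean on these libraries where they do the work, as an engineer would, in place of code of your own. Each camera call takes 0.05 s, during which the arm holds its last target. There are 200 camera calls.

## Working session

There is one attempt and no reset: what is moved stays moved. The work goes in short steps, each a Python script; the robot and the scene stay as the last script left them, time stands still between calls to the robot, and variables do not carry over. Pictures are saved under pics/ and viewed, at most 10 in all, crops included, and the job is handed in when it is done.

```bash
mkdir -p pics
python3 - <<'E'
from station import r
import cv2,pickle
for n in("scene","top"):
    s=r.snapshot(n); pickle.dump(s,open(f"pics/{n}.pkl","wb"))
    cv2.imwrite(f"pics/{n}0.png",cv2.resize(s["frame"][:,:,::-1],(800,600),interpolation=cv2.INTER_CUBIC))
    print(n,s["fx"],s["cx"],s["cy"],s["R"],s["t"])
print(r.sense())
E
```

```text
scene 400.0140946155632 275.7669026674881 206.46732470449916 [[-0.98946731  0.14453868 -0.00793786]
 [ 0.13947747  0.93727494 -0.31947101]
 [-0.03873596 -0.31721328 -0.9475628 ]] [ 0.61127638 -0.0162083   1.23364664]
top 483.5043807560068 282.2988444640108 209.93732880783247 [[ 0.03007005 -0.99954725 -0.00104376]
 [-0.99753    -0.02994302 -0.06353986]
 [ 0.06347984  0.00295183 -0.99797876]] [-0.06844381  0.62016954  1.25872192]
{'clock': 0.1, 'joints': array([-7.69312393e+01,  5.26029379e+00,  7.05741201e+01,  8.46411973e-04,
        1.04266676e+02, -3.25062284e+00]), 'joint_vel': array([-0.11614951, -0.09706266, -0.16428065, -0.05423955,  0.03755886,
        0.04041072]), 'joint_torque': array([ 3.14184530e-03, -4.47858918e+01, -4.07568276e+01,  7.01339194e-02,
        2.84247519e-02, -1.24592516e-04]), 'tcp_pos': array([ 0.16858948, -0.57589061,  0.40361248]), 'orientation': array([-1.79899119e+02, -6.55152640e-03,  1.63195856e+01]), 'contact_force': array([ 0.62300431, -0.14068058, -0.15919483]), 'torque': array([0.02444582, 0.06896561, 0.009397  ]), 'gripper_force': 0.0, 'opening': 0.08798079922787255}
```

View pics/scene0.png

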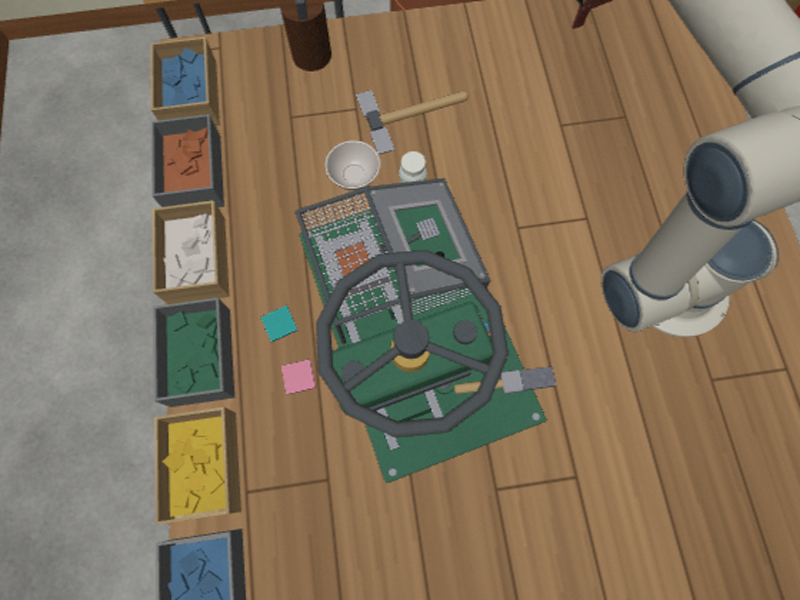

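View pics/top0.png

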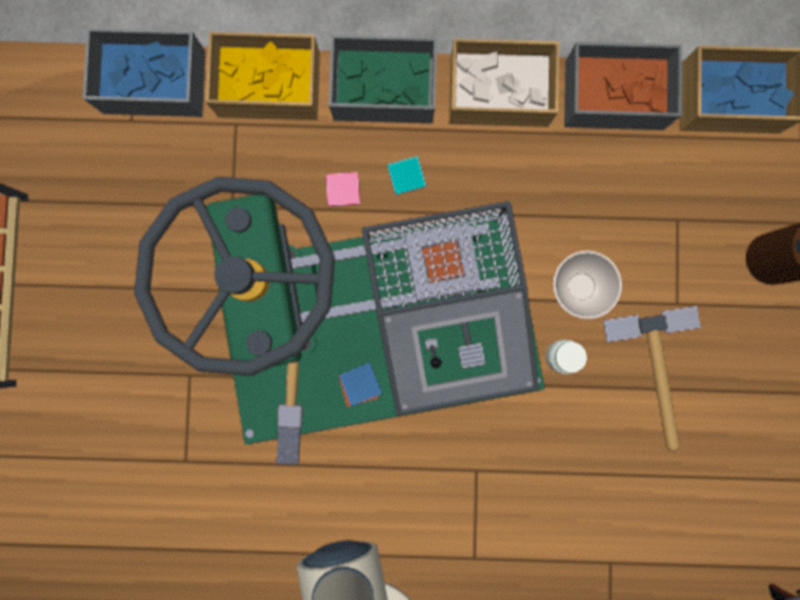

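The top view shows the pad, with light treads, at (471,355) and the black lock ball at (436,362), both inside the light-edged window on the grey sheet. The tile in the die is at (443,260). The pink and turquoise look-alikes, at (343,188) and (407,175), are off the press. Next I'll enlarge the guard.

Run:
```python
import cv2,pickle
t=pickle.load(open("pics/top.pkl","rb"))["frame"][:,:,::-1]; s=pickle.load(open("pics/scene.pkl","rb"))["frame"][:,:,::-1]
cv2.imwrite("pics/tc.png",cv2.resize(t[140:290,245:385],None,fx=4,fy=4,interpolation=cv2.INTER_CUBIC))
cv2.imwrite("pics/sc.png",cv2.resize(s[115:225,205:355],None,fx=5,fy=5,interpolation=cv2.INTER_CUBIC))
```

```text
(no output)
```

View pics/tc.png

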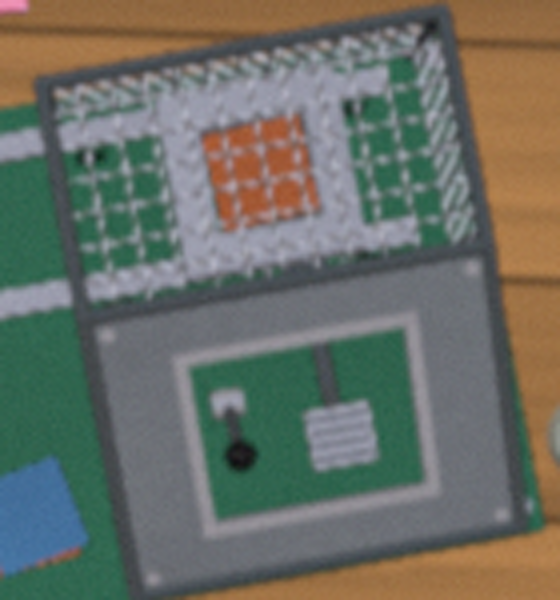

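View pics/sc.png

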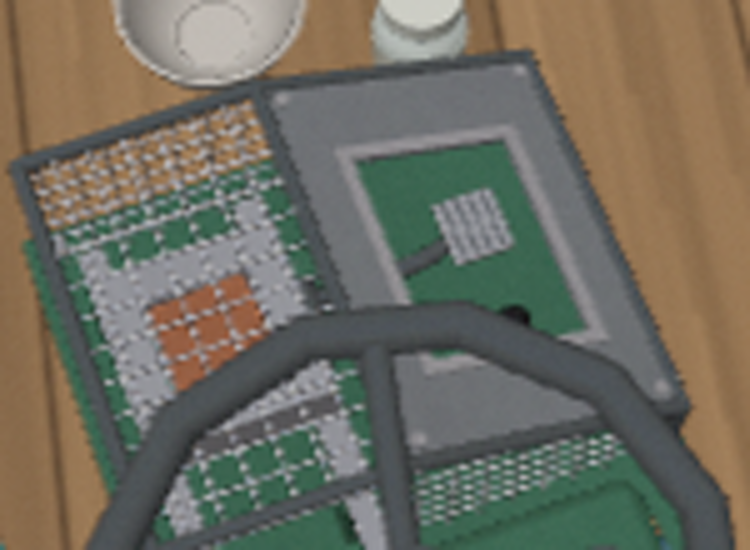

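The crops show the window's inner corners, clockwise from rear-left, at (190,367), (404,327), (428,485) and (212,524) in the top crop. The pad is at (341,436) there and (474,227) in the scene crop. The ball is at (241,456) in the top crop, left of the pad as described. I'll fit the press pose to these points.

```bash
cat > fit.py <<'E'
import numpy as np,pickle
from scipy.optimize import least_squares
C={n:pickle.load(open(f"pics/{n}.pkl","rb")) for n in("top","scene")}
def proj(c,X):
    p=X@c["R"].T+c["t"]; return np.c_[c["fx"]*p[:,0]/p[:,2]+c["cx"],c["fy"]*p[:,1]/p[:,2]+c["cy"]]
def w(x,y): return [x,y,136+(x+41)*np.tan(np.radians(22))]
obs={"top":([w(7,65),w(7,-65),w(-89,-65),w(-89,65),[-51,-20,117]],[(190,367),(404,327),(428,485),(212,524),(341,436)],4,(245,140)),
"scene":([w(7,-65),w(-89,-65),w(-89,65),[-51,-20,117]],[(355,160),(505,140),(590,328),(474,227)],5,(205,115))}
def W(q,P):
    c,s=np.cos(q[2]),np.sin(q[2]); P=np.asarray(P,float)/1000
    return np.c_[q[0]+c*P[:,0]-s*P[:,1],q[1]+s*P[:,0]+c*P[:,1],P[:,2]]
def res(q,ns=("top","scene")):
    return np.concatenate([(proj(C[n],W(q,obs[n][0]))-(np.array(obs[n][1])+.5)/obs[n][2]+.5-obs[n][3]).ravel() for n in ns])
if __name__=="__main__":
  for ns in(("top",),("scene",),("top","scene")):
    f=least_squares(res,[.6,-.1,.1],args=(ns,)); q=f.x
    print(ns,q[:2],np.degrees(q[2]),f.fun.round(1))
    print(W(q,[[-41,0,136],[-51,-20,117]]))
  np.save("q.npy",q)
E
python3 fit.py
```

```text
('top',) [ 0.57041349 -0.13864414] 11.929820894378462 [-0.5 -0.2  0.2  0.  -0.5  0.1  0.8 -0.1  0.1  0.2]
[[ 0.53029902 -0.14711939  0.136     ]
 [ 0.52464928 -0.16875456  0.117     ]]
('scene',) [ 0.56924929 -0.13498833] 12.251179176413336 [-0.6  0.1  0.2 -0.3  0.4  0.6  0.  -0.5]
[[ 0.52918299 -0.14368844  0.136     ]
 [ 0.52365468 -0.16535495  0.117     ]]
('top', 'scene') [ 0.57004173 -0.13759425] 11.883891151127147 [-1.  -0.1 -0.2  0.2 -1.   0.3  0.3  0.  -0.3  0.3 -0.9 -0.7 -0.  -0.9
 -0.1 -0.  -0.3 -1.2]
[[ 0.52992049 -0.14603734  0.136     ]
 [ 0.5242534  -0.16766797  0.117     ]]
```

The fit agrees to about 1 px (2 mm) across both cameras. I'll go in vertically with the fingers closed and the closing axis along press y, which leaves the body about 30 mm clear of the sheet.

Run:
```python
from station import r
import numpy as np,cv2
from fit import W
q=np.load("q.npy"); o=[180,0,np.degrees(q[2])]
p=W(q,[[-53,-21,117]])[0]
r.grab(5)
r.reach(p+[0,0,.182+.10],o)
r.servo_line(p+[0,0,.182+.04])
s=r.sense(); print(s["clock"],s["tcp_pos"]-p,s["orientation"],s["opening"],s["joints"],s["contact_force"])
a=r.snapshot("scene")["frame"][:,:,::-1]; b=r.snapshot("top")["frame"][:,:,::-1]
k=lambda i:cv2.resize(i,(400,520),interpolation=cv2.INTER_CUBIC)
cv2.imwrite("pics/over.png",np.hstack([k(a[100:256,210:330+0]),k(b[140:296,260:380])]))
```

```text
3.9417 [-7.12935139e-05 -3.68528803e-04  2.22427568e-01] [ 1.79994872e+02 -5.81467856e-03  1.18501704e+01] 0.0004640560371753922 [-2.15170424e+01 -2.80782618e+00  8.52480382e+01 -1.09399241e-03
  9.75521115e+01  5.66326435e+01] [ 0.51796608 -0.17979111  0.01616179]
```

View pics/over.png

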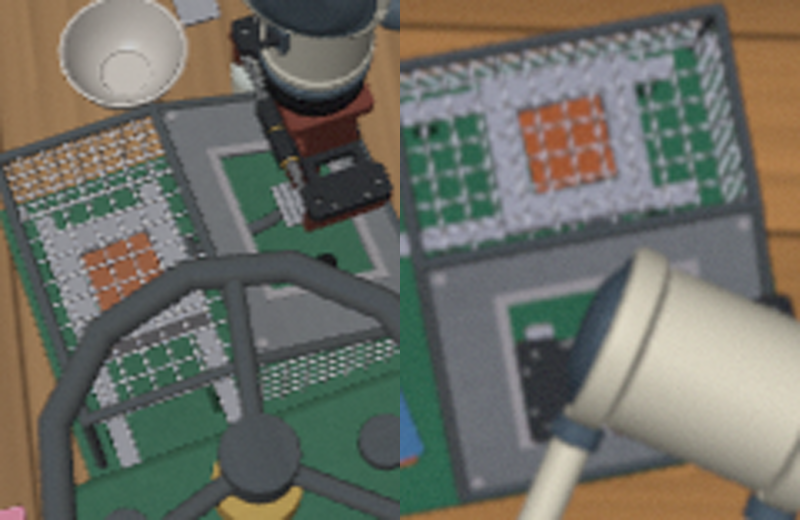

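The hand is over the window with the pad just behind the fingers and the ball clear to the left. I'll press down in small steps while watching the force.

Run:
```python
from station import r
import numpy as np
from fit import W
q=np.load("q.npy")
def go(x,dz,v):
    p=W(q,[[x,-21,117]])[0]; r.servo_line(p+[0,0,.182+dz],speed=v)
    s=r.sense(); print(round(s["clock"],2),dz,(s["tcp_pos"][2]-.182-.117).round(4),s["contact_force"].round(1),flush=True); return s["contact_force"]
go(-53,.008,.1)
for k in range(2,-27,-2):
    dz=k/1000
    f=go(-53+4*np.clip(dz/.018,-1,0),dz,.03)
    if f[2]>28 or np.hypot(*f[:2])>20: break
```

```text
4.51 0.008 0.0078 [ 0.3 -0.8  0.7]
4.86 0.002 0.002 [-0.8 -0.9  0.5]
5.11 0.0 0.0003 [0.9 0.9 0.8]
5.36 -0.002 -0.0007 [0.3 0.7 4.6]
5.61 -0.004 -0.0022 [-1.5  0.6  6.9]
5.86 -0.006 -0.004 [-2.2  1.6  8.6]
6.11 -0.008 -0.0059 [-2.4  1.   8.7]
6.36 -0.01 -0.008 [-2.9  1.2  8.7]
6.61 -0.012 -0.01 [-3.9  0.6  8.7]
6.86 -0.014 -0.012 [-3.3  1.3  9.3]
7.11 -0.016 -0.014 [-2.8  0.2  8.9]
7.36 -0.018 -0.016 [-2.5 -0.1  8.3]
7.61 -0.02 -0.0174 [-4.   2.4 11.2]
7.86 -0.022 -0.0176 [-8.1  3.  18.6]
8.11 -0.024 -0.0178 [-12.3   3.8  26.5]
8.36 -0.026 -0.0179 [-16.2   5.   34.1]
```

Contact came at z 117. The force then stayed at 8–9 N for 18 mm and rose sharply at the stop, so the lever is fully down. I'll withdraw straight up and check.

Run:
```python
from station import r
import numpy as np,cv2
from fit import W
q=np.load("q.npy")
p=W(q,[[-57,-21,117]])[0]
r.servo_line(p+[0,0,.182+.02],speed=.1); r.servo_line(p+[0,0,.182+.11],speed=.15)
r.move_joints([-76.931,5.22,70.514,0,104.267,-3.249]); r.wait(.3)
s=r.sense(); print(s["clock"],s["contact_force"])
a=r.snapshot("scene")["frame"][:,:,::-1]; b=r.snapshot("top")["frame"][:,:,::-1]
k=lambda i:cv2.resize(i,(400,520),interpolation=cv2.INTER_CUBIC)
cv2.imwrite("pics/after.png",np.hstack([k(a[100:256,210:330]),k(b[140:296,260:380])]))
```

```text
11.95 [0.65586363 0.1884538  0.61719667]
```

View pics/after.png

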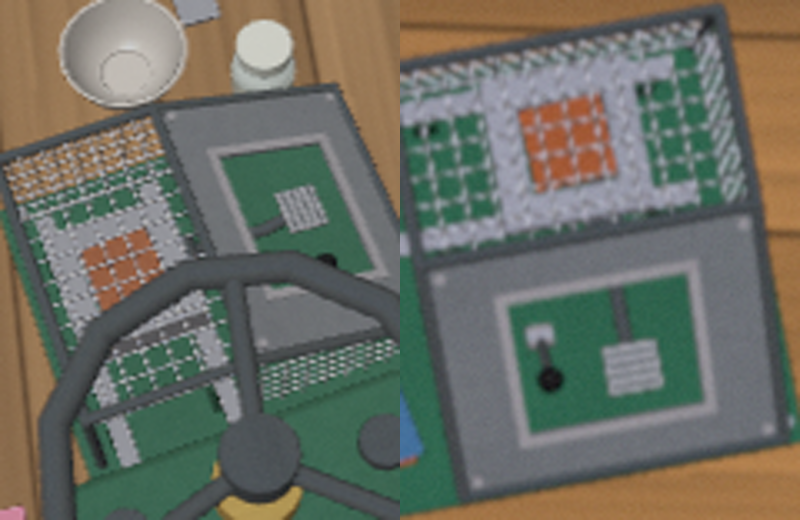

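The pad has moved about 1 px towards the operator, as it should when pressed. The ball is where it was, and the hand is clear of the guard.

```bash
python3 -c "
from station import r
print(r.hand_in())"
```

```text
the job is handed in; nothing more can be done
None
```

I pressed the knock-out lever down to its stop (pad 17.9 mm lower, 34 N at the stop), drew the hand back out with no guard contact seen, left the shuttle lock where it was, and handed the job in at about 12 s; I inferred the tile's rise from the lever's full travel and did not measure it.

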